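# Right the pot and gather the discs in the tote's spout

### The job

Stand the toppled square pot upright on the table, mouth up, and let go of it. Then lift the parts tote by its bar handle and tilt it, by about 30 degrees, so that all three loose metal discs slide into its spout corner without spilling, and finish while still holding it in the air like that, still, with the tip of the spout over the middle of the standing pot's mouth and a few centimetres above it, touching nothing. Leave the other things on the table where they are.

Things in the scene. Friction and masses are not known exactly. Their poses are not given: they have to be found in the camera images.
- tote: grey plastic parts tote, an open tray 200 x 150 mm outside (its x by y), walls 4 mm thick and 50 high, floor 4 mm thick, weighs about 0.28 kg; origin at the centre of its underside, z up out of the tray. Its (+x, +y) corner is cut off by a 45 degree wall only 30 mm high with a lip that sticks outwards: the pouring spout. A straight bar handle runs along its y over the middle
- tote_grip (a point): middle of the tote's bar handle, 109 mm above the tote's underside: the bar is rectangular, 14 mm wide (along the tote's x), 18 mm tall (100 to 118 mm above the underside) and 150 long along the tote's y, carried by a 24 mm wide post at each end; axes as the tote's
- tote_corner (a point): the spout corner inside the tote: foot of the 45 degree wall on the tray's floor, at (79, 54, 4) mm in the tote's frame
- spout_tip (a point): middle of the outer edge of the spout's lip, at (101, 76, 36) mm in the tote's frame
- disc1: one of three alike loose polished aluminium discs in the tote, 28 mm across, 12 thick, 20 g; origin at the centre of its underside. They begin to slide on the tray's floor at a tilt of about 7 to 10 degrees, and run well along the walls into the spout corner at about 30
- disc2: one of three alike loose polished aluminium discs in the tote, 28 mm across, 12 thick, 20 g; origin at the centre of its underside. They begin to slide on the tray's floor at a tilt of about 7 to 10 degrees, and run well along the walls into the spout corner at about 30
- disc3: one of three alike loose polished aluminium discs in the tote, 28 mm across, 12 thick, 20 g; origin at the centre of its underside. They begin to slide on the tray's floor at a tilt of about 7 to 10 degrees, and run well along the walls into the spout corner at about 30
- pot: square grey plastic collecting pot, 56 x 56 mm outside and 100 tall, walls 4 mm, open at one end, 0.11 kg; origin at the centre of the outside of its bottom, z from the bottom to the open mouth. At the start it lies on one side (z level, pointing roughly away from the robot; origin 28 mm above the table)
- pot_mouth (a point): centre of the pot's open mouth, 100 mm along z from the pot's origin
- swatch_a: loose fan of three coloured sample strips near the robot; a bystander to leave where it is
- swatch_b: loose fan of three coloured sample strips beyond the middle; a bystander to leave where it is
- tape: roll of tape lying flat, 100 mm across, 25 high; a bystander to leave where it is
- caliper: steel caliper lying flat; a bystander to leave where it is
- mug: white mug at the right; a bystander to leave where it is
- plates: small stack of material plates at the left, 24 mm high; a bystander to leave where it is

How it is judged:
By the outcome, as a careful person would: the job done as asked, in the order asked, and still so for the second after the job is handed in, while the arm keeps its last pose, push and grip.
It also fails if it takes over 64 s, if anything falls off the work surface, if the arm or the gripper's body presses on something with over 40 N, if the wrist force passes 120 N, or if a joint passes its speed limit or range.

### The arm

A 6-joint arm with a two-finger parallel gripper is mounted at the origin on the work surface. World frame = base frame: x ahead of the robot, y to its left, z up, the work surface at z = 0. Lengths are in m, angles in degrees, forces in N, time in s.
With the tool pointing down it reaches from about 0.3 to 0.75 m from the base axis. Payload 8.5 kg.
Tool frame: the origin (TCP) lies on the centre line of the jaws, within the pads' length; the fingertips stand 25 mm ahead of it and the grasp point (between the pads) lies 6 mm ahead of it (robot.tips_ahead is the distance from the TCP to the fingertips, in m); z points along the fingers, x is the direction in which the jaws open and shut, and the axes are right-handed (so a half turn about z gives the same grasp; the last joint's range is limited). The gripper opens to 88 mm and grips with 3 to 60 N. Pads are 18 mm wide; open, the fingers measure 123 mm over their backs; the gripper's body (75 mm by 187 mm) begins 45 mm behind the grasp point.
Start: joints at [53.211, 21.807, 74.336, -0, 83.858, -12.336], TCP at [0.228, 0.501, 0.264] pointing down, gripper open.
Joint ranges: [-178.18, 178.18], [-50.72, 133.34], [12.68, 142.11], [-81.47, 261.47], [9.98, 163.14], [-165.26, 165.26]. Speed limits (degrees/s): [136.94, 136.94, 180, 180, 180, 180].

### API

Orientations are given as a 3x3 rotation matrix whose columns are the frame's x, y, z axes.
In Python, from bench import robot gives the robot as it stands. Calls block until the motion is done:
- robot.move_to(position, orientation): joint-space move of the TCP to a pose.
- robot.move_linear(position, ori=None, max_speed=0.15, guard=None): straight line of the TCP; ori=None keeps the orientation; max_speed is the mean speed in m/s. With guard (N) it stops when the force on the tool has changed by that much, and returns True; else False.
- robot.move_j(angles): joint-space move.
- robot.command_gripper(opening, force=None): finger opening in m; force is the grip in N (None keeps the last); returns when the fingers have stopped.
- robot.dwell(seconds).
- robot.ik(position, orientation): joint angles nearest the present ones, or None.
- robot.get_obs(): the state.
- robot.capture(name): name is "side" or "top"; returns a dict with "color" (400x640x3 uint8, red, green, blue), "fx", "fy", "cx", "cy" (pixels), "rvec" (rotation vector, rad) and "tvec" (3), from world to camera coordinates, as OpenCV has them. Camera axes: x right, y down, z forward; pixel columns grow to the right and rows downward; lengths in m; the calibration is good to about 2 mm. A picture is of the moment at which its call begins. There is no depth.
A pose or a line that the arm cannot do raises robot.PlanningError and nothing moves.
- robot.job_done(): hands the job in, once; it reports no verdict.
Trained networks look in the newest picture that a camera, given by its name, has taken for a name from the list of things; names that differ only in an ending like _2 or _b are one class to them, and where a whole thing is asked for, a point or a joint stands for the part that bears it (a point fixed in the world has none). Each returns a list of dicts, best first, with "score" (0 to 1); they miss things now and then, are a little off and sometimes report something else, mostly with a low value. They report only what shows in the picture. A call takes as long as a camera call.
- robot.outline_of(camera, thing): "mask" (400x640 bool, what is visible of it) and "uv" ([column, row] in pixels, amid what is visible of it).
The state is a dict: "time": time; "q": joint angles; "joint_velocities": joint speeds; "joint_efforts": joint torques, N m; "position": TCP position; "eef_rot": TCP orientation; "force": force on the tool from outside, world axes, zero at the start; "torque": the same for the moment, N m; "opening": finger opening in m.
Only numpy, scipy, OpenCV 4.12 (cv2) and the standard library are available. Lean on these libraries where they do the work, as an engineer would, in place of code of your own. Each camera call takes 0.05 s, during which the arm holds its last target. There are 200 camera calls.

## Working session

There is one attempt and no reset: what is moved stays moved. The work goes in short steps, each a Python script; the robot and the scene stay as the last script left them, time stands still between calls to the robot, and variables do not carry over. Pictures are saved under pics/ and viewed, about 8 in all and at most 12, crops included, and the job is handed in when it is done.

```bash
ls; mkdir -p pics
cat > h.py <<'E'
import numpy as np, cv2
from bench import robot
def cap(n):
    c=robot.capture(n); R=cv2.Rodrigues(np.array(c["rvec"],float))[0]; t=np.array(c["tvec"],float).ravel()
    K=np.array([[c["fx"],0,c["cx"]],[0,c["fy"],c["cy"]],[0,0,1.]])
    return c["color"],K,R,t
def proj(P,K,R,t):
    p=(np.atleast_2d(P)@R.T+t)@K.T; return p[:,:2]/p[:,2:]
def back(uv,z,K,R,t):
    uv=np.atleast_2d(uv).astype(float); d=np.c_[uv,np.ones(len(uv))]@np.linalg.inv(K).T@R; o=-R.T@t
    return o+d*((z-o[2])/d[:,2])[:,None]
def save(img,f): cv2.imwrite("pics/"+f,cv2.cvtColor(np.ascontiguousarray(img),cv2.COLOR_RGB2BGR))
E
python3 - <<'E'
from h import *
for n in("side","top"):
    im,K,R,t=cap(n); save(im,n+"0.png"); print(n,-R.T@t,R[2])
    for th in("tote","tote_grip","pot","disc1","spout_tip"):
        for r in robot.outline_of(n,th)[:4]:
            m=r["mask"]; 
            q=cv2.minAreaRect(np.argwhere(m)[:,::-1].astype(np.float32)); b=back(cv2.boxPoints(q),0.03,K,R,t)
            print(th,round(r["score"],2),np.round(r["uv"]),m.sum(),np.round(b[:,:2],3).tolist())
E
```

```text
pics
side [ 0.25336589 -0.70448437  0.79453189] [ 0.29223373  0.67470345 -0.67777187]
tote 0.95 [265. 176.] 3357 [[0.339, 0.23], [0.549, 0.436], [0.615, 0.128], [0.421, -0.013]]
tote_grip 0.9 [265. 177.] 3399 [[0.346, 0.249], [0.561, 0.441], [0.613, 0.126], [0.419, -0.004]]
tote_grip 0.29 [263. 184.] 67 [[0.465, 0.19], [0.486, 0.181], [0.475, 0.147], [0.454, 0.156]]
pot 0.7 [346. 265.] 1469 [[0.532, -0.13], [0.632, -0.172], [0.583, -0.26], [0.491, -0.22]]
disc1 0.58 [242. 184.] 72 [[0.391, 0.197], [0.413, 0.215], [0.423, 0.176], [0.401, 0.16]]
disc1 0.46 [265. 183.] 60 [[0.456, 0.177], [0.476, 0.192], [0.484, 0.16], [0.464, 0.144]]
spout_tip 0.86 [264. 177.] 3480 [[0.343, 0.25], [0.56, 0.445], [0.613, 0.126], [0.417, -0.005]]
top [0.29433498 0.0126861  1.34918779] [ 0.20057324 -0.00628162 -0.97965857]
tote 0.75 [267. 228.] 3215 [[0.577, 0.303], [0.614, 0.137], [0.401, 0.088], [0.366, 0.249]]
tote_grip 0.6 [268. 226.] 3262 [[0.58, 0.298], [0.615, 0.132], [0.399, 0.086], [0.367, 0.247]]
tote_grip 0.29 [269. 232.] 61 [[0.475, 0.207], [0.492, 0.19], [0.474, 0.172], [0.457, 0.19]]
pot 0.91 [391. 207.] 612 [[0.517, -0.146], [0.624, -0.186], [0.605, -0.24], [0.498, -0.2]]
disc1 0.53 [270. 232.] 56 [[0.486, 0.199], [0.485, 0.177], [0.463, 0.177], [0.464, 0.199]]
disc1 0.38 [284. 249.] 85 [[0.444, 0.165], [0.443, 0.134], [0.415, 0.134], [0.416, 0.165]]
spout_tip 0.58 [269. 226.] 3105 [[0.577, 0.3], [0.615, 0.138], [0.404, 0.088], [0.368, 0.245]]
spout_tip 0.23 [273. 139.] 400 [[0.775, 0.233], [0.819, 0.144], [0.728, 0.102], [0.684, 0.19]]
```

Run:
```python
import cv2,numpy as np
a=cv2.imread("pics/side0.png");b=cv2.imread("pics/top0.png")
z=lambda c,s:cv2.resize(c,None,fx=s,fy=s,interpolation=cv2.INTER_CUBIC)
cv2.imwrite("pics/both.png",np.vstack([z(a[100:320,160:460],2)[:, :600],])) 
A=z(a[120:320,180:420],1.65);B=z(b[130:330,200:440],1.65)
cv2.imwrite("pics/v2.png",z(b[110:310,200:460],3))
cv2.imwrite("pics/v1.png",z(a[110:310,180:440],3))
```

```text
(no output)
```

View pics/v1.png

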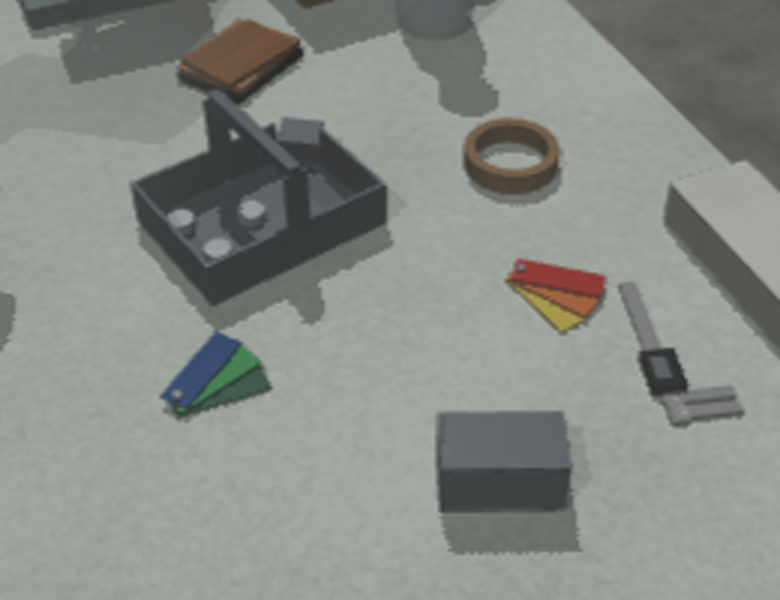

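View pics/v2.png

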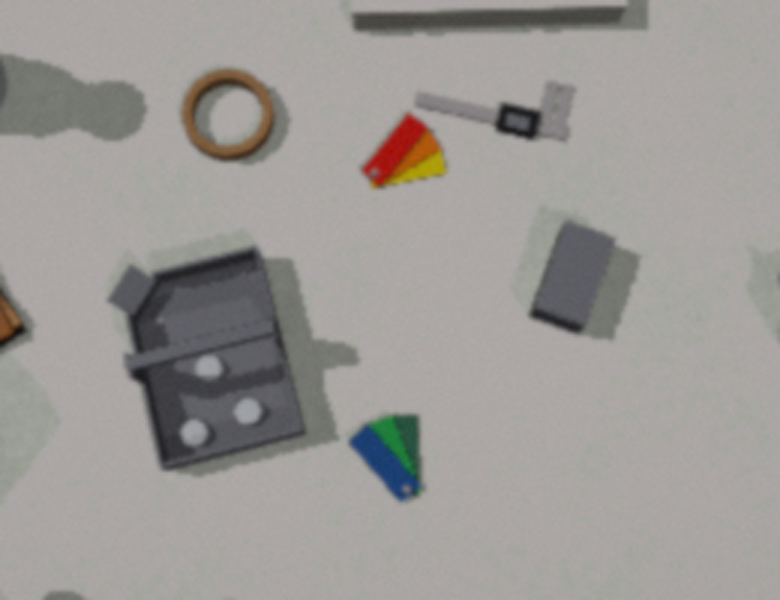

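View pics/top0.png

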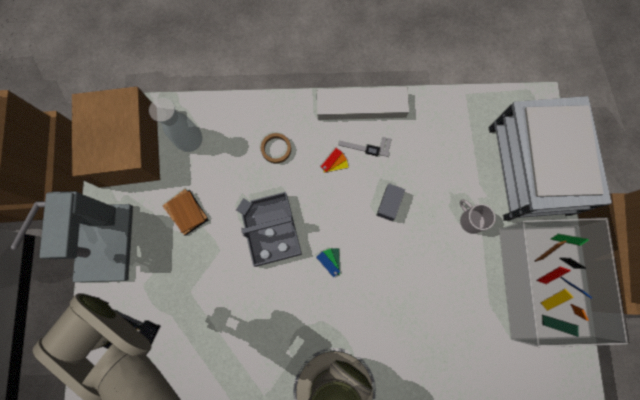

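The pictures agree with the networks. In the top image the tote is at about (267, 228), with its spout at the far left (243, 206) and three discs at the near side. The pot is at (391, 207), lying with its closed face towards the robot and its mouth pointing away. Next I fit poses to the silhouettes in both views.

```bash
cat >> h.py <<'E'
from scipy.optimize import minimize
def box(x0,x1,y0,y1,z0,z1): return np.array([[x,y,z] for x in(x0,x1) for y in(y0,y1) for z in(z0,z1)])/1e3
TRAY=np.array([[x,y,z] for x,y in((-100,-75),(100,-75),(-100,75)) for z in(0,50)]+[[100,36,50],[64,75,50],[100,36,0],[64,75,0]])/1e3
TOTE=[TRAY,box(-7,7,-75,75,100,118),box(-12,12,-75,-71,0,118),box(-12,12,71,75,0,118),
      np.array([[83,58,30],[101+14,76-14,36],[101-14,76+14,36],[90,51,30],[76,65,30]])/1e3]
POTL=[box(-28,28,-28,28,0,100)]
def sil(parts,R0,p,cam):
    m=np.zeros((1600,2560),np.uint8)
    for c in parts:
        h=cv2.convexHull((proj(c@R0.T+p,*cam)*4+1.5).astype(np.float32)); cv2.fillConvexPoly(m,h.round().astype(np.int32),1)
    return cv2.resize(m.astype(np.float32),(640,400),interpolation=cv2.INTER_AREA)
def rz(a): return np.array([[np.cos(a),-np.sin(a),0],[np.sin(a),np.cos(a),0],[0,0,1]])
def fit(parts,views,x0,mk):
    def c(v):
        s=0
        for m,cam in views:
            q=sil(parts,*mk(v),cam); s+=1-np.minimum(q,m).sum()/np.maximum(q,m).sum()
        return s
    S=np.vstack([x0]+[np.add(x0,d) for d in np.diag([.015,.015,.12])])
    r=minimize(c,x0,method="Nelder-Mead",options=dict(initial_simplex=S,xatol=2e-4,fatol=1e-4)); return r.x,r.fun
def views(th,names=("side","top")):
    o=[]
    for n in names:
        im,*cam=cap(n); r=robot.outline_of(n,th)
        if r: o.append((r[0]["mask"].astype(np.float32),cam)); print(n,th,round(r[0]["score"],2),r[0]["mask"].sum())
    return o
mk_tote=lambda v:(rz(v[2]),np.array([v[0],v[1],0]))
RL=np.array([[0,0,1],[0,1,0],[-1,0,0.]]) # pot lying: z->x
mk_lie=lambda v:(rz(v[2])@RL,np.array([v[0],v[1],.028]))
mk_up=lambda v:(rz(v[2]),np.array([v[0],v[1],0]))
E
cat > fit0.py <<'E'
from h import *
vt=views("tote");vp=views("pot")
for vs,parts,x0,mk in((vt,TOTE,[.485,.185,.2],mk_tote),(vp,POTL,[.51,-.175,-.35],mk_lie)):
    for k in(vs,vs[:1],vs[1:]):
        x,f=fit(parts,k,x0,mk); print(np.round(x[:2],4),round(np.degrees(x[2]),1),round(f,3))
    x,f=fit(parts,vs,x0,mk)
    for (m,cam),n in zip(vs,("side","top")):
        im=cv2.imread(f"pics/{n}0.png"); im=cv2.imread(f"pics/ov_{n}.png") if parts is POTL else im
        q=(sil(parts,*mk(x),cam)>.5).astype(np.uint8)
        cv2.drawContours(im,cv2.findContours(q,0,1)[0],-1,(0,255,0),1); cv2.imwrite(f"pics/ov_{n}.png",im)
a=cv2.imread("pics/ov_side.png")[130:300,200:420];b=cv2.imread("pics/ov_top.png")[150:320,210:430]
cv2.imwrite("pics/ov.png",cv2.resize(np.vstack([a,b]),None,fx=1.75,fy=1.75))
E
python3 fit0.py
```

```text
side tote 0.66 3374
top tote 0.64 3029
side pot 0.29 3301
top pot 0.7 633
[0.4851 0.1862] 13.6 0.185
[0.4843 0.186 ] 13.3 0.069
[0.4863 0.1864] 13.1 0.109
[ 0.5131 -0.1732] -23.0 1.064
[ 0.51  -0.175] -20.1 1.0
[ 0.5131 -0.1732] -23.0 0.064
```

View pics/ov.png

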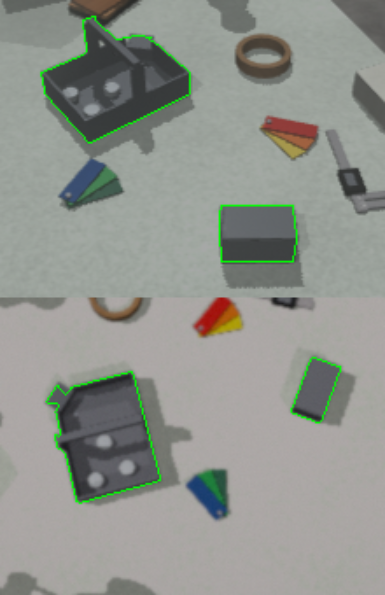

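```bash
cat >> h.py <<'E'
from scipy.spatial.transform import Rotation as Ro
GP=.006
PB=np.array([.5131,-.1732]); PY=np.radians(-23.0); TO=np.array([.4851,.1862,0]); TY=np.radians(13.4)
TIP=np.array([101,76,36])/1e3
def toolR(z,x): z=z/np.linalg.norm(z); x=x-z*(x@z); x/=np.linalg.norm(x); return np.c_[x,np.cross(z,x),z]
def tcp(g,R): return g-GP*R[:,2]   # grasp point -> TCP
def dirv(a): return np.array([np.cos(a),np.sin(a),0])
def pot_lie(tau,s,sg,up=0):  # grasp of lying pot
    a=dirv(PY); R=toolR(-np.cos(tau)*np.array([0,0,1.])-np.sin(tau)*a, sg*dirv(PY+np.pi/2))
    return tcp(np.r_[PB,.029+up]+s*a,R),R
def pot_stand(tau,s,sg,xy,yaw,up=0):
    a=dirv(yaw); R=toolR(np.cos(tau)*a-np.sin(tau)*np.array([0,0,1.]), sg*dirv(yaw+np.pi/2))
    return tcp(np.r_[xy,s+up],R),R
def tote_rot(psi,tilt): # yaw, then tilt toward tote (1,1)
    return rz(psi)@Ro.from_rotvec(tilt*np.array([-1,1,0])/2**.5).as_matrix()
def tool_in_tote(sg,be): # tool z tilted by be about tote x
    return toolR(np.array([0,np.sin(be),-np.cos(be)]),np.array([sg,0,0.]))
def tote_tcp(o,Rt,sg,be):
    R=Rt@tool_in_tote(sg,be); return tcp(o+Rt@np.array([0,0,.109]),R),R
E
python3 - <<'E'
from h import *
R=tote_rot(0,np.radians(30)); print((R@TIP).round(3))
f=lambda q:None if q is None else np.round(q).astype(int).tolist()
for tau in(0,15,25,35):
  for sg in(1,-1):
    t=np.radians(tau); print("lie",tau,sg,f(robot.ik(*pot_lie(t,.072,sg))),f(robot.ik(*pot_lie(t,.072,sg,.15))))
    for xy in((.5,-.2),(.56,-.2),(.6,-.15),(.62,-.2)):
      yaw=np.arctan2(xy[1],xy[0]); print("   st",xy,f(robot.ik(*pot_stand(t,.073,sg,xy,yaw))),f(robot.ik(*pot_stand(t,.073,sg,xy,yaw,.1))))
for sg in(1,-1): print("grip",sg,[f(robot.ik(*tote_tcp(TO,tote_rot(TY,0),sg,np.radians(b)))) for b in(-20,0,20)])
for xy in((.5,-.2),(.56,-.2),(.6,-.15)):
  for psi in range(-150,31,30):
    for sg in(1,-1):
      for be in(0,20):
        Rt=tote_rot(np.radians(psi),np.radians(30)); o=np.r_[xy,.138]-Rt@TIP
        q=robot.ik(*tote_tcp(o,Rt,sg,np.radians(be)))
        if q is not None: print(xy,psi,sg,be,f(q),o.round(2))
E
```

```text
[ 0.102  0.077 -0.031]
lie 0 1 [-30, 42, 80, 0, 58, -97] [-30, 32, 71, 0, 77, -97]
   st (0.5, -0.2) [-44, 61, 133, 157, 103, 84] [-44, 42, 133, 157, 86, 92]
   st (0.56, -0.2) [-39, 57, 124, 161, 91, 90] [-39, 40, 124, 160, 75, 95]
   st (0.6, -0.15) [-32, 56, 120, 162, 86, 91] [-32, 41, 120, 161, 71, 96]
   st (0.62, -0.2) [-34, 55, 114, 164, 80, 93] [-34, 41, 115, 162, 67, 97]
lie 0 -1 [-30, 42, 80, 0, 58, 83] [-30, 32, 71, 0, 77, 83]
   st (0.5, -0.2) [-44, 61, 133, 157, 103, -96] [-44, 42, 133, 157, 86, -88]
   st (0.56, -0.2) [-39, 57, 124, 161, 91, -90] [-39, 40, 124, 160, 75, -85]
   st (0.6, -0.15) [-32, 56, 120, 162, 86, -89] [-32, 41, 120, 161, 71, -84]
   st (0.62, -0.2) [-34, 55, 114, 164, 80, -87] [-34, 41, 115, 162, 67, -83]
lie 15 1 [-30, 47, 69, -2, 79, -96] [-30, 38, 60, -2, 97, -97]
   st (0.5, -0.2) [-44, 49, 133, 158, 77, 89] [-44, 30, 130, 154, 56, 99]
   st (0.56, -0.2) [-38, 47, 123, 160, 66, 93] [-38, 31, 121, 156, 49, 102]
   st (0.6, -0.15) [-31, 47, 119, 161, 61, 95] [-31, 32, 117, 156, 46, 102]
   st (0.62, -0.2) [-34, 47, 114, 161, 56, 96] [-34, 33, 112,
[... 6679 characters left out ...]
 -0.1   0.17]
(0.6, -0.15) -30 1 0 [-21, 33, 59, -19, 112, 6] [ 0.47 -0.17  0.17]
(0.6, -0.15) -30 1 20 [-28, 30, 62, 0, 109, 5] [ 0.47 -0.17  0.17]
(0.6, -0.15) 0 1 0 [-21, 31, 63, -27, 98, -22] [ 0.5  -0.23  0.17]
(0.6, -0.15) 0 1 20 [-27, 32, 58, -11, 108, -25] [ 0.5  -0.23  0.17]
(0.6, -0.15) 0 -1 0 [-21, 31, 63, -27, 98, 158] [ 0.5  -0.23  0.17]
(0.6, -0.15) 0 -1 20 [-27, 32, 58, -11, 108, 155] [ 0.5  -0.23  0.17]
(0.6, -0.15) 30 1 0 [-21, 28, 68, -30, 82, -47] [ 0.55 -0.27  0.17]
(0.6, -0.15) 30 1 20 [-25, 33, 56, -18, 102, -54] [ 0.55 -0.27  0.17]
(0.6, -0.15) 30 -1 0 [-21, 28, 68, -30, 82, 133] [ 0.55 -0.27  0.17]
(0.6, -0.15) 30 -1 20 [-25, 33, 56, -18, 102, 126] [ 0.55 -0.27  0.17]
```

```bash
cat >> h.py <<'E'
TAU=np.radians(20);S=.072;SXY=np.array([.56,-.2]);SYAW=np.arctan2(-.2,.56)
def st(m=""):
    o=robot.get_obs(); print(m,"t",round(o["time"],2),"p",np.round(o["position"],4),"F",np.round(o["force"],1),"op",round(o["opening"],4))
E
python3 - <<'E'
from h import *
robot.move_to(*pot_lie(TAU,S,-1,.12)); st()
print(robot.move_linear(pot_lie(TAU,S,-1)[0],max_speed=.12,guard=15)); st()
robot.command_gripper(.05,30); st("grip")
robot.move_linear(pot_lie(TAU,S,-1,.22)[0],max_speed=.2); st("lift")
robot.move_to(*pot_stand(TAU,S,-1,SXY,SYAW,.12)); st("turned")
print(np.round(robot.get_obs()["q"]))
im,*_=cap("side"); save(im,"s1.png")
E
```

```text
t 3.79 p [ 0.5815 -0.2013  0.1548] F [ 0.5  0.1 -0.3] op 0.088
False
 t 4.94 p [ 0.5816 -0.2023  0.0354] F [-0.7  0.3  0.2] op 0.0882
grip t 5.53 p [ 0.5813 -0.2022  0.0348] F [-0.4  0.6  0.9] op 0.0559
lift t 6.78 p [ 0.581  -0.202   0.2536] F [-0.2 -0.7 -1.4] op 0.0561
turned t 9.07 p [ 0.555  -0.1982  0.1943] F [-0.5  1.1 -0.9] op 0.056
[-38.  26. 118. 150.  36. -72.]
```

View pics/s1.png

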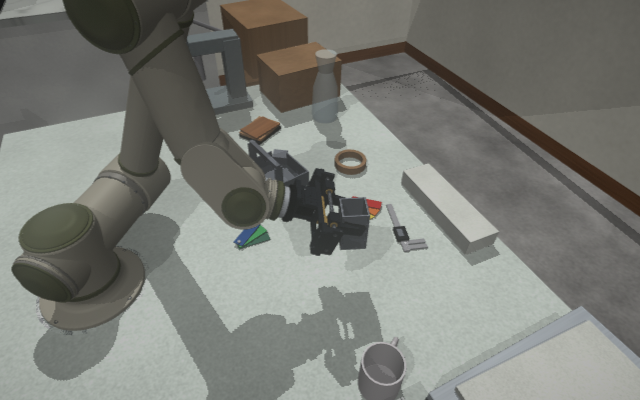

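The pot is held upright in the jaws at about (353, 222), with the tote and bystanders untouched. I'll lower it until it touches and release it.

Run:
```python
from h import *
p,R=pot_stand(TAU,S,-1,SXY,SYAW)
robot.move_linear(p+[0,0,.02],max_speed=.12); robot.dwell(.2)
print(robot.move_linear(p-[0,0,.006],max_speed=.025,guard=4)); st("touch")
robot.dwell(.2); st()
robot.command_gripper(.088); st("open")
q=np.array(robot.get_obs()["position"])
robot.move_linear(q-.14*R[:,2],max_speed=.12); st("back")
im,*_=cap("side"); save(im,"s2.png")
robot.move_to(q-.14*R[:,2]+[-.0,0,.15],R); st("up")
v=views("pot")
im,*_=cap("top"); save(im,"t2.png")
for k in([v,v[:1],v[1:]] if len(v)==2 else [v]):
    x,f=fit(POTL,k,[*SXY,SYAW],mk_up); print(x[:2].round(4),np.degrees(x[2]).round(1),round(f,3))
a=cv2.imread("pics/s2.png")[120:320,180:480];b=cv2.imread("pics/t2.png")[110:310,200:500]
cv2.imwrite("pics/c2.png",cv2.resize(np.vstack([a,b]),None,fx=1.5,fy=1.5))
```

```text
True
touch t 11.11 p [ 0.5548 -0.1985  0.0728] F [-0.  -0.9  2.9] op 0.0558
 t 11.31 p [ 0.5548 -0.1984  0.0729] F [ 0.6 -1.3  1.3] op 0.056
open t 11.94 p [ 0.5546 -0.1981  0.0726] F [ 0.9 -0.1  0.9] op 0.088Traceback (most recent call last):
  File "<stdin>", line 8, in <module>
bench.PlanningError: the arm cannot follow that straight line within its joint ranges
```

Run:
```python
from h import *
p,R=pot_stand(TAU,S,-1,SXY,SYAW)
q=np.array(robot.get_obs()["position"])
for d in(.11,.095,.08,.07,.06):
    try: robot.move_linear(q-d*R[:,2],max_speed=.12); break
    except robot.PlanningError: pass
st("back %.3f"%d)
im,*_=cap("side"); save(im,"s2.png")
for h in(.15,.1,.06):
    try: robot.move_linear(np.array(robot.get_obs()["position"])+[0,0,h],max_speed=.2); break
    except robot.PlanningError: pass
st("up %.2f"%h)
v=views("pot")
im,*_=cap("top"); save(im,"t2.png")
for k in([v,v[:1],v[1:]] if len(v)==2 else [v]):
    x,f=fit(POTL,k,[*SXY,SYAW],mk_up); print(x[:2].round(4),np.degrees(x[2]).round(1),round(f,3))
a=cv2.imread("pics/s2.png")[120:320,180:480];b=cv2.imread("pics/t2.png")[110:310,200:500]
cv2.imwrite("pics/c2.png",cv2.resize(np.vstack([a,b]),None,fx=1.5,fy=1.5))
```

```text
back 0.110 t 13.01 p [ 0.4577 -0.1636  0.1102] F [0.3 0.3 0.7] op 0.0883
up 0.15 t 13.96 p [ 0.4576 -0.1634  0.2597] F [-0.5  0.3 -0.2] op 0.0878
side pot 0.79 1177
top pot 0.96 474
[ 0.5614 -0.1989] -20.5 0.149
[ 0.5601 -0.1995] -21.4 0.06
[ 0.562  -0.1992] -20.3 0.084
```

View pics/c2.png

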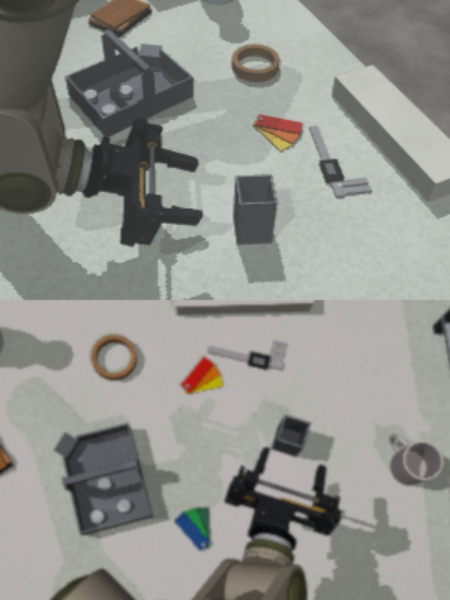

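Both views show the pot standing mouth up, clear of the gripper. It is at about (254, 208) in the crop, and the fit gives (0.561, −0.199). Next is the tote.

```bash
cat >> h.py <<'E'
MOUTH=np.array([.561,-.199,.1]); PSI=np.radians(-30)
def hold(tilt,tipz):
    Rt=tote_rot(PSI,np.radians(tilt)); return tote_tcp(np.r_[MOUTH[:2],tipz]-Rt@TIP,Rt,1,0)
E
python3 - <<'E'
from h import *
v=views("tote"); x,f=fit(TOTE,v,[*TO[:2],TY],mk_tote); print(x.round(4),f)
Rt=tote_rot(TY,0); p,R=tote_tcp(TO,Rt,1,0)
robot.move_to(p+[0,0,.16],R); st("above"); print(np.round(robot.get_obs()["q"]))
print(robot.move_linear(p,max_speed=.12,guard=10)); st("down")
robot.command_gripper(.008,55); st("grip")
print(robot.move_linear(p+[0,0,.02],max_speed=.08)); robot.dwell(.2); st("lift")
im,*_=cap("side"); save(im,"s3.png")
for th in ("tote",):
    v=views(th)
im,*_=cap("top"); save(im,"t3.png")
x,f=fit(TOTE,v,[*TO[:2],TY],lambda v:(rz(v[2]),np.array([v[0],v[1],.02]))); print(x.round(4),f)
a=cv2.imread("pics/s3.png")[120:320,180:480];b=cv2.imread("pics/t3.png")[110:310,200:500]
cv2.imwrite("pics/c3.png",cv2.resize(np.vstack([a,b]),None,fx=1.5,fy=1.5))
E
```

```text
side tote 0.94 824
[0.4856 0.1868 0.2003] 0.7677063345909119
above t 16.4 p [0.485  0.1859 0.2747] F [ 0.1 -0.2  0.7] op 0.088
[ 8. 18. 78.  0. 84. -5.]
False
down t 17.88 p [0.4854 0.1863 0.1156] F [-0.4 -0.   0.5] op 0.0884
grip t 19.01 p [0.4852 0.1862 0.115 ] F [ 1.   0.1 -0.2] op 0.0131
False
lift t 19.61 p [0.4849 0.1862 0.1345] F [-0.1  0.4 -3.9] op 0.013
side tote 0.64 3278
top tote 0.81 869
[0.4838 0.1841 0.2342] 0.8659439086914062
```

View pics/c3.png

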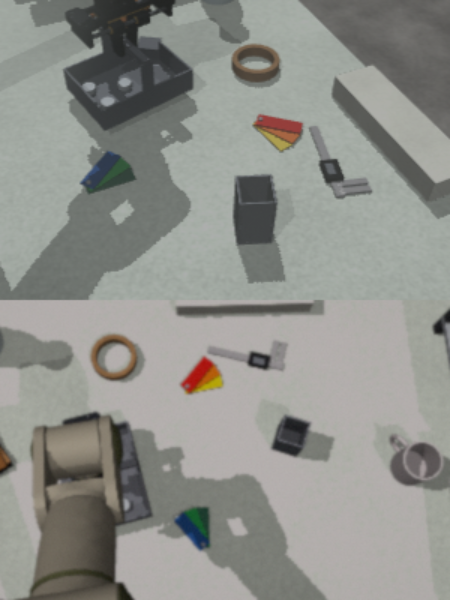

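The tote is in the air, level, with the three discs still inside at (90–125, 80–100) in the crop. The wrist reads 3.9 N, close to the 0.34 kg expected. Now I'll transport it, then tilt slowly.

Run:
```python
from h import *
p,R=tote_tcp(TO,tote_rot(TY,0),1,0)
robot.move_linear(p+[0,0,.16],max_speed=.12); st("up")
Z=.25
robot.move_linear(*hold(0,Z),max_speed=.12); st("over")
for a in range(3,31,3): robot.move_linear(*hold(a,Z-.04*a/30),max_speed=.04)
st("tilted"); robot.dwell(1); print(np.round(robot.get_obs()["q"]))
im,*cam=cap("side"); save(im,"s4.png")
print([(r["uv"],round(r["score"],2)) for r in robot.outline_of("side","disc1")])
tip=np.r_[MOUTH[:2],Z-.04]; c=proj([tip,MOUTH],*cam); print(c.round(1))
im,*_=cap("top"); save(im,"t4.png")
a=cv2.imread("pics/s4.png")[90:290,180:480];b=cv2.imread("pics/t4.png")[110:310,250:550]
cv2.imwrite("pics/c4.png",cv2.resize(np.vstack([a,b]),None,fx=1.5,fy=1.5)); st()
```

```text
up t 21.23 p [0.4849 0.1862 0.2743] F [-0.6  0.2 -2.7] op 0.0131
over t 24.77 p [ 0.4355 -0.2142  0.329 ] F [-1.  -0.1 -3.9] op 0.0133
tilted t 27.73 p [ 0.4899 -0.1998  0.3408] F [ 1.1  0.7 -2.2] op 0.0131
[-27.  28.  56. -22. 117.  -3.]
[([330.6, 217.2], 0.51), ([303.0, 203.3], 0.5), ([322.0, 209.4], 0.38)]
[[353.3 210.2]
 [350.  244.9]]
 t 28.88 p [ 0.4899 -0.1997  0.341 ] F [ 0.7  0.5 -2.4] op 0.0132
```

View pics/c4.png

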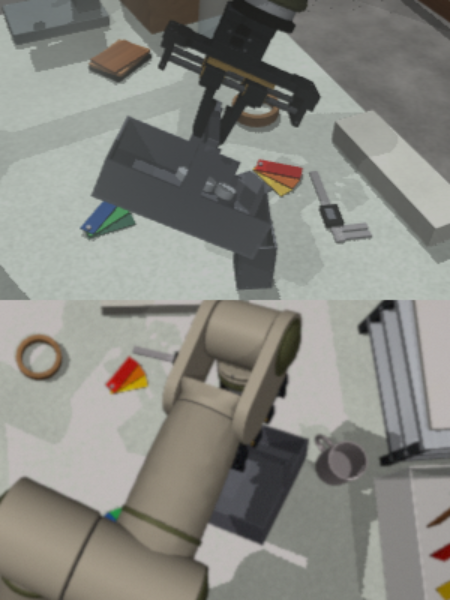

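```bash
cat >> h.py <<'E'
def tote_pose(): # from the arm, assuming a fixed grip
    o=robot.get_obs(); Rt=np.array(o["eef_rot"])@tool_in_tote(1,0).T
    return Rt,np.array(o["position"])+GP*np.array(o["eef_rot"])[:,2]-Rt@np.array([0,0,.109])
def discs():
    Rt,o=tote_pose(); im,K,R,t=cap("side")
    for r in robot.outline_of("side","disc1"):
        ro=-R.T@t; d=R.T@np.linalg.inv(K)@np.r_[r["uv"],1]; n=Rt[:,2]
        P=ro+d*((o+n*.011-ro)@n)/(d@n); print(np.round(r["uv"]),r["mask"].sum(),round(r["score"],2),"tote xy mm",np.round((P-o)@Rt*1e3))
    print("tip",(o+Rt@TIP).round(4),"corner px",proj(o+Rt@np.array([.079,.054,.004]),K,R,t).round(),"tilt",np.degrees(np.arccos(Rt[2,2])).round(1))
    return im,(K,R,t)
E
python3 - <<'E'
from h import *
im,cam=discs()
Rt,o=tote_pose()
big=cv2.resize(im[150:260,230:400],None,fx=4.6,fy=4.6,interpolation=cv2.INTER_CUBIC)
def d(P,c): 
    for u in proj(P,*cam): cv2.circle(big,tuple(int(k) for k in (u-[230,150]+.5)*4.6),3,c,-1)
d(np.vstack(TOTE[:1]+TOTE[4:])@Rt.T+o,(0,255,0)); d(o+Rt@TIP,(255,0,0)); d(o+Rt@np.array([.079,.054,.004]),(255,255,0))
save(big,"c5.png"); st()
E
```

```text
[321. 209.] 38 0.49 tote xy mm [40. 76. 11.]
[332. 219.] 106 0.47 tote xy mm [63. 51. 11.]
[300. 203.] 47 0.39 tote xy mm [-6. 64. 11.]
tip [ 0.561 -0.199  0.21 ] corner px [[337. 224.]] tilt 30.0
 t 28.98 p [ 0.4899 -0.1997  0.341 ] F [ 0.3 -1.5 -2.7] op 0.0133
```

View pics/c5.png

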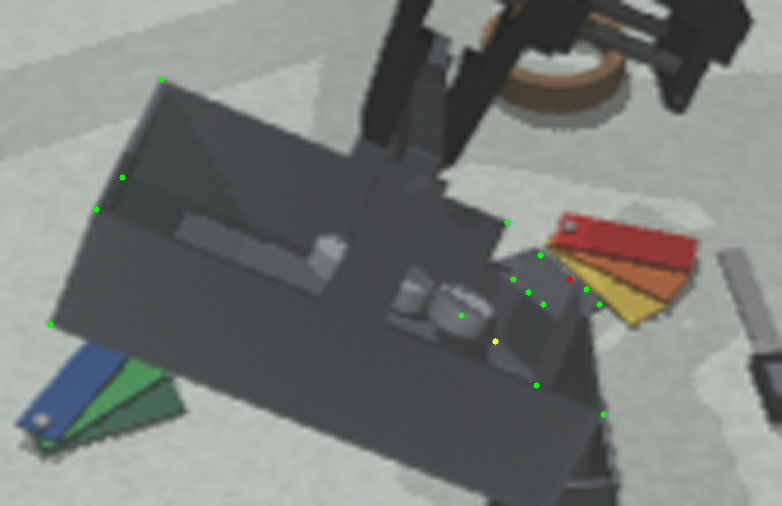

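The projected tote (green dots) matches the picture, so the grip hasn't slipped. Its lip tip is at (353, 211). The discs are queued along the +y wall: one in the corner at (331, 217), the others behind it at (321, 209) and (300, 203). I'll swing the downhill direction towards tote +x for a moment so the queue packs into the corner, then come back to the diagonal.

```bash
cat >> h.py <<'E'
def hold2(tilt,phi,tipz):
    a=np.radians(phi); Rt=rz(PSI)@Ro.from_rotvec(np.radians(tilt)*np.array([-np.sin(a),np.cos(a),0])).as_matrix()
    return tote_tcp(np.r_[MOUTH[:2],tipz]-Rt@TIP,Rt,1,0)
E
python3 - <<'E'
from h import *
Z=.21
print([robot.ik(*hold2(30,f,Z)) is not None for f in(45,30,10)])
for f in(38,31,24,17,10): robot.move_linear(*hold2(30,f,Z),max_speed=.05)
robot.dwell(.8); st("x"); discs()
for f in(17,24,31,38,45): robot.move_linear(*hold2(30,f,Z),max_speed=.05)
robot.dwell(.4); st("diag"); im,cam=discs()
save(cv2.resize(im[150:260,230:400],None,fx=4.6,fy=4.6,interpolation=cv2.INTER_CUBIC),"c6.png")
E
```

```text
[True, True, True]
x t 31.24 p [ 0.4868 -0.233   0.3348] F [-0.3  1.1 -2.7] op 0.0133
[316. 208.] 43 0.63 tote xy mm [28. 59. 11.]
[340. 230.] 156 0.48 tote xy mm [86. 28. 11.]
[333. 214.] 86 0.41 tote xy mm [68. 67. 11.]
tip [ 0.561  -0.1991  0.21  ] corner px [[336. 222.]] tilt 30.0
diag t 33.21 p [ 0.4899 -0.2     0.3409] F [ 0.1 -0.1 -2.4] op 0.0133
[342. 228.] 129 0.53 tote xy mm [86. 28. 11.]
[322. 213.] 61 0.48 tote xy mm [41. 60. 11.]
tip [ 0.561  -0.1992  0.2099] corner px [[337. 224.]] tilt 30.0
```

View pics/c6.png

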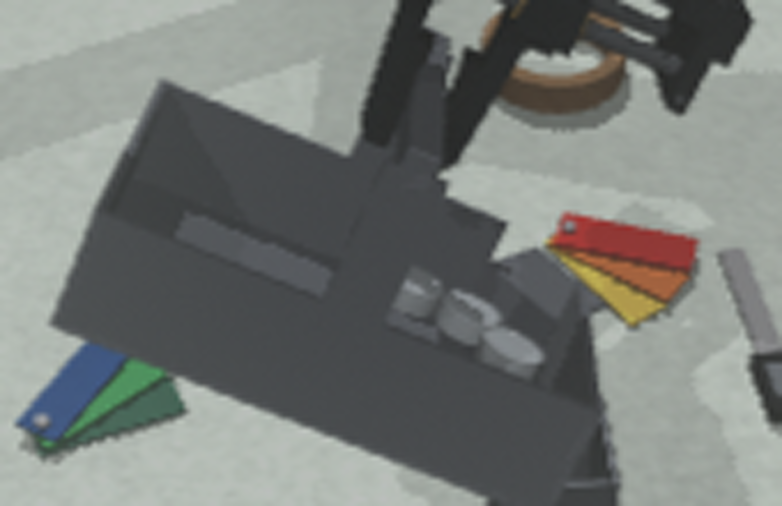

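Run:
```python
from h import *
Z=.22
F=list(range(40,-21,-6)); print([robot.ik(*hold2(30,f,Z)) is not None for f in F])
for f in F: robot.move_linear(*hold2(30,f,Z),max_speed=.06)
robot.dwell(.5); st("swing"); discs()
for f in F[::-1]+[45]: robot.move_linear(*hold2(30,f,Z),max_speed=.06)
robot.dwell(.4); st("diag"); im,cam=discs()
save(cv2.resize(im[150:260,230:400],None,fx=4.6,fy=4.6,interpolation=cv2.INTER_CUBIC),"c7.png")
```

```text
[True, True, True, True, True, True, True, True, True, True, True]
swing t 36.75 p [ 0.4669 -0.2516  0.3229] F [ 0.   0.2 -3.3] op 0.0135
[335. 214.] 133 0.72 tote xy mm [73. 58. 11.]
[335. 232.] 142 0.64 tote xy mm [79. 19. 11.]
tip [ 0.561 -0.199  0.22 ] corner px [[335. 218.]] tilt 30.0
diag t 40.35 p [ 0.4899 -0.1999  0.3509] F [ 0.  -0.2 -3.1] op 0.0129
[335. 214.] 89 0.67 tote xy mm [70. 66. 11.]
[304. 209.] 6526 0.36 tote xy mm [ 5. 28. 11.]
tip [ 0.561  -0.1991  0.2199] corner px [[338. 220.]] tilt 30.0
```

View pics/c7.png

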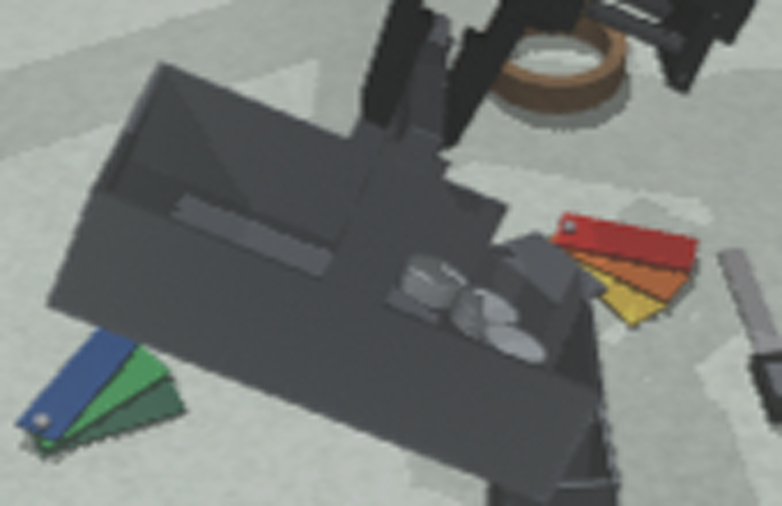

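All three discs are now clustered against the cut wall, at about (324, 211), (334, 216) and (342, 225). I'll lower to the final height and check.

Run:
```python
from h import *
robot.move_linear(*hold(30,.138),max_speed=.03); robot.dwell(.8); st("final")
im,cam=discs(); Rt,o=tote_pose()
big=cv2.resize(im[150:290,230:410],None,fx=4.2,fy=4.2,interpolation=cv2.INTER_CUBIC)
for P,c in((o+Rt@TIP,(255,0,0)),(MOUTH,(0,255,0))):
    for u in proj(P,*cam): cv2.circle(big,tuple(int(k) for k in (u-[230,150]+.5)*4.2),3,c,-1)
pot=np.r_[[rz(SYAW)@[x,y,0]+MOUTH for x,y in((.028,.028),(-.028,.028),(.028,-.028),(-.028,-.028))]]
for u in proj(pot,*cam): cv2.circle(big,tuple(int(k) for k in (u-[230,150]+.5)*4.2),2,(0,255,255),-1)
save(big,"c8.png"); print(np.abs(robot.get_obs()["joint_velocities"]).max())
```

```text
final t 44.13 p [ 0.4899 -0.1997  0.269 ] F [-0.7 -0.1 -2.8] op 0.0135
[326. 238.] 88 0.59 tote xy mm [53. 59. 11.]
[334. 242.] 77 0.54 tote xy mm [72. 59. 11.]
tip [ 0.561 -0.199  0.138] corner px [[336. 247.]] tilt 30.0
0.07952961850838493
```

View pics/c8.png

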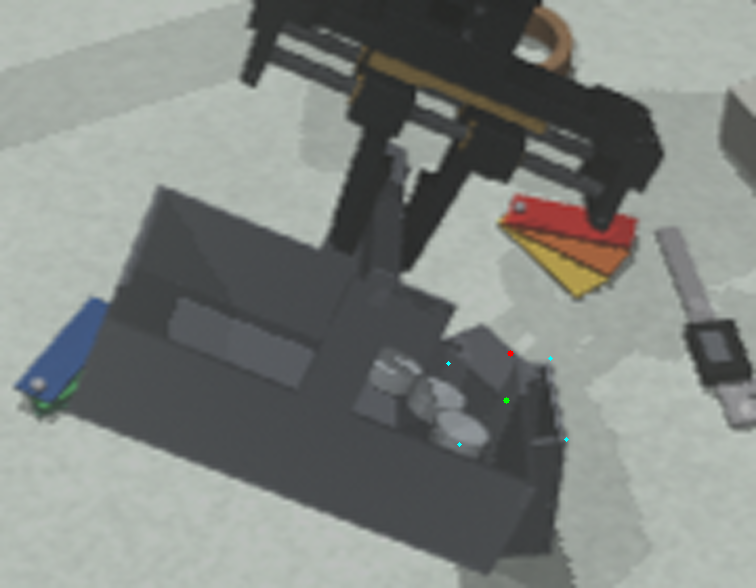

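```bash
python3 -c "
from h import *
robot.job_done(); st('done')"
```

```text
the job is handed in; nothing more can be done
the job is handed in; nothing more can be done
```

I stood the pot mouth up and let go of it, then lifted the tote by its bar. It is held still at a 30° tilt over the pot, and I handed the job in at about 44 s of the 64 s allowed.

**Pot:** After I let go, the fit from both cameras put it upright at (0.561, −0.199). In the last side picture its rim still matched that position.

**Discs:** At first they only queued along the side wall. I swung the tilt direction twice to pack them, and the last picture shows all three together at the spout corner, none spilled. The disc detector found only two of the three in that last picture; I counted the third by eye.

**Spout:** From the arm's position, the tip is over the mouth centre and 38 mm above the rim. The picture agrees to within a few millimetres.

**Contact and movement:** The wrist force showed only the tote's weight, about 3 N, and the joints were nearly still. The bystanders visible in the side pictures looked unmoved. I made no separate measurement of them, and I did not look at the top camera after the final lowering.

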